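# Catch and lower the lid of the router-bit chest

## Robot

A 6-joint arm with a two-finger parallel gripper is mounted at the origin on the work surface. World frame = base frame: x ahead of the robot, y to its left, z up, the work surface at z = 0. Lengths are in mm, angles in rad, forces in N, time in s.
With the tool pointing down it reaches from about 275 to 825 mm from the base axis. Payload 4.9 kg.
Tool frame: the origin (TCP) lies at the very end of the fingers, on their centre line; the grasp point (between the pads) lies 19 mm behind it; z points along the fingers, y is the direction in which the jaws open and shut (so a half turn about z gives the same grasp; the last joint's range is limited). The gripper opens to 85 mm and grips with 20 to 120 N. Pads are 22 mm wide; open, the fingers measure 114 mm over their backs; the gripper's body (76 mm by 85 mm) begins 54 mm behind the grasp point. The pads swing forward as they close: fully open they stand 13 mm farther back than shut.
Start: joints at [-1.392, 0.326, -0.193, 1.052, 0, 1.437], TCP at [169.26, -523.325, 231.281] pointing down, gripper open.
Joint ranges: [-2.65, 2.65], [-0.97, 1.79], [-1.3, 1.35], [-1.93, 2.1], [-1.47, 1.37], [-3.14, 3.14]. Speed limits (rad/s): [2.57, 2.57, 3.14, 3.14, 3.14, 3.14].

## Interface

Orientations are given as [roll, pitch, yaw] about the fixed x, y, z axes, in that order (R = Rz(yaw) Ry(pitch) Rx(roll)).
In Python, from bench import bot, solve_ik, imaging gives the robot as it stands. Calls block until the motion is done:
- bot.move_ptp(position, orientation): joint-space move of the TCP to a pose.
- bot.movel(position, rot=None, max_speed=150, threshold=None): straight line of the TCP; rot=None keeps the orientation; max_speed is the mean speed in mm/s. With threshold (N) it stops when the force on the tool has changed by that much, and returns True; else False.
- bot.move_j(angles): joint-space move.
- bot.grip(opening, effort=None): opening from 0.0 (shut) to 1.0 (fully open); effort is the grip in N (None keeps the last); returns when the fingers have stopped.
- bot.dwell(seconds).
- solve_ik(position, orientation): joint angles nearest the present ones, or None.
- bot.get_state(): the state.
- imaging.capture(name): name is "scene" or "top"; returns the picture (480x640x3 uint8, blue, green, red); there is no depth.
- imaging.camera_model(name): a dict with "K" (3x3 intrinsics, pixels), "position" and "rotation" of the camera in the world. Camera axes: x right, y up, looking along -z (the intrinsics and any distortion apply to the point x, -y, -z); pixel columns grow to the right and rows downward; lengths in mm; the calibration is good to about 2 mm. A picture is of the moment at which its call begins. camera_model takes no time and is no camera call.
A pose or a line that the arm cannot do raises bot.IKError and nothing moves.
- bot.sign_off(): hands the job in, once; it reports no verdict.
The state is a dict: "t": time; "qpos": joint angles; "joint_velocities": joint speeds; "effort": joint torques, N m; "tcp_pos": TCP position; "orientation": TCP orientation; "contact_force": force on the tool from outside, world axes, zero at the start; "wrist_torque": the same for the moment, N m; "opening": opening from 0.0 (shut) to 1.0 (fully open).
Only numpy, scipy, OpenCV 4.12 (cv2) and the standard library are available. Lean on these libraries where they do the work, as an engineer would, in place of code of your own. Each camera call takes 0.05 s, during which the arm holds its last target.

## Task

The lid of the router-bit chest stands open on its red-tipped prop. With a finger under the lid, push the prop outwards until it falls clear, catch the lid on that finger as it drops, and let it down gently until it is fully shut, without a bang. Do not raise the lid further open, and leave the other things on the bench where they are.

Things in the scene. Friction and masses are not known exactly. Their poses are not given: they have to be found in the camera images.
- chest: Plywood router-bit chest fixed to the bench, 260 mm wide (its x), 200 mm deep (its y), rim 70 mm up, walls 9 mm, bits inside up to 12 mm below the rim. Origin: centre of the underside, on the bench; z up. Hinge line along its x at y = +100 mm, z = 70 mm; it opens towards its -y side (about the robot's right). Its +x side wall (the robot's far side) carries the prop.
- lid (a joint): Opening angle of the lid, rad: 0 shut, about 0.87 while it lies on the prop. A plywood board 260 mm wide, 12 mm thick, about 0.5 kg, aluminium strip along the free edge; it reaches 230 mm from the hinge line, so when shut it overhangs the chest's front (-y) wall by 30 mm. The hinge is nearly free: without the prop the lid falls shut at once.
- lid_edge (a point): Middle of the lid's lower free edge (underside, 230 mm from the hinge line). Shut, it lies at chest x 0, y -130 mm, z 70 mm.
- prop (a joint): Angle of the lid prop, rad: 0 leaning 0.15 rad inwards on its stop with its tip under the lid, 0.15 upright, 1.0 fallen outwards (towards chest +x) onto its outer stop. Straight steel rod 8 mm thick, pivoted outside the chest's +x wall at chest x 140, y -36, z 45 mm, axis along chest y. 1 to 3 N near the tip moves it; past upright it falls outwards by itself.
- prop_tip (a point): Centre of the prop's red tip (12 mm across, 180 mm from the pivot). At the start at chest x 113, y -36, z 223 mm, the lid's underside lying on it; it is 17 mm in from the lid's side edge (chest x 130 mm) and leaves the lid when pushed past that edge.
- wrench: bystander: collet spanner lying flat, 150 mm long
- pencil: bystander: flat red carpenter's pencil lying flat, 140 x 14 x 8 mm
- sanding_block: bystander: cork sanding block with a rust-red abrasive sole, 100 x 60 x 30 mm
- glue: bystander: white glue bottle with an orange cap, standing, 56 mm across, 160 mm tall
- screw_jar: bystander: amber jar with a dark cap, standing, 64 mm across, 75 mm tall
- square: bystander: try square lying flat, dark wood stock 110 mm, steel blade 150 mm, 16 mm high
- offcut: bystander: brown wood offcut lying flat, 120 x 45 x 40 mm

How it is judged (in metres and radians):
On the way, in this order (a step that is already met when the one before it is completed fails the run):
1. the prop is out of the way (past 0.4 rad) and the lid, still well open (over 0.35 rad), lies on the fingers (value of joint prop above 0.4 rad and value of joint lid above 0.35 rad and contact force between lid and the fingers above 0.3 N), for 0.1 s.
2. the lid is shut (below 0.02 rad) (value of joint lid below 0.02 rad), for 0.2 s.
At the end, for the whole second after the job is handed in: The lid is shut (within 0.02 rad) and at rest, the prop lies outwards (past 0.4 rad), and the seven other things are within 20 mm of where they were (value of joint lid below 0.02 rad and value of joint prop above 0.4 rad and velocity of joint lid between -0.05 and 0.05 rad/s and distance of each of wrench, pencil, sanding_block, glue, screw_jar, square, offcut from where it was at the start of the episode below 0.02 m); the robot touches nothing.
It fails at once if the lid falls uncaught (closing faster than 2.5 rad/s) (velocity of joint lid below -2.5 rad/s).
It fails at once if the lid bangs shut (closing faster than 1 rad/s within the last 0.1 rad) (value of joint lid below 0.1 rad and velocity of joint lid below -1 rad/s).
It fails at once if the lid is lifted further open (past 1.05 rad) (value of joint lid above 1.05 rad).
It fails at once if another thing on the bench is moved by more than 20 mm or lifted (distance of any of wrench, pencil, sanding_block, glue, screw_jar, square, offcut from where it was at the start of the episode above 0.02 m).
It also fails if it takes over 54 s, if anything falls off the work surface, if the arm or the gripper's body presses on something with over 40 N, if the wrist force passes 120 N, or if a joint passes its speed limit or range.

## Working session

There is one attempt and no reset: what is moved stays moved. The work goes in short steps, each a Python script; the robot and the scene stay as the last script left them, time stands still between calls to the robot, and variables do not carry over. Pictures are saved under pics/ and viewed, and the job is handed in when it is done.

```bash
ls; mkdir -p pics
python3 - <<'E'
from bench import bot, imaging
import cv2, json
for n in("scene","top"):
    cv2.imwrite(f"pics/{n}0.png",imaging.capture(n)); m=imaging.camera_model(n); print(n,m)
print(bot.get_state())
E
```

```text
pics
scene {'K': array([[570.19104047,   0.        , 327.09136848],
       [  0.        , 570.19104047, 238.65445855],
       [  0.        ,   0.        ,   1.        ]]), 'position': array([1379.02707013,  -84.93098037, 1452.55780229]), 'rotation': array([0.58421785, 0.00412571, 1.50942615])}
top {'K': array([[464.64517918,   0.        , 321.9034944 ],
       [  0.        , 464.64517918, 244.23669519],
       [  0.        ,   0.        ,   1.        ]]), 'position': array([ 293.82751668,  -16.02287614, 1195.73900265]), 'rotation': array([ 0.2233739 ,  0.00281725, -1.62894979])}
{'t': 0.1, 'qpos': array([-1.39221932e+00,  3.26856000e-01, -1.93492858e-01,  1.05200481e+00,
       -7.57039148e-06,  1.43657966e+00]), 'joint_velocities': array([-0.00098962, -0.00145229,  0.00169266, -0.00015557, -0.00054348,
       -0.00046898]), 'effort': array([ 9.33620468e-04, -4.44240546e+01,  2.63037962e+01,  7.92967243e-03,
       -4.72918498e-05, -4.35412900e-06]), 'tcp_pos': array([ 169.15035559, -522.78923877,  230.58422985]), 'orientation': array([-3.14004831e+00, -2.00891169e-04,  3.12793522e-01]), 'contact_force': array([-0.60348018,  0.46481509, -0.49811454]), 'wrist_torque': array([ 0.00780588,  0.02804117, -0.00450942]), 'opening': 0.9995342473087592}
```

View pics/scene0.png

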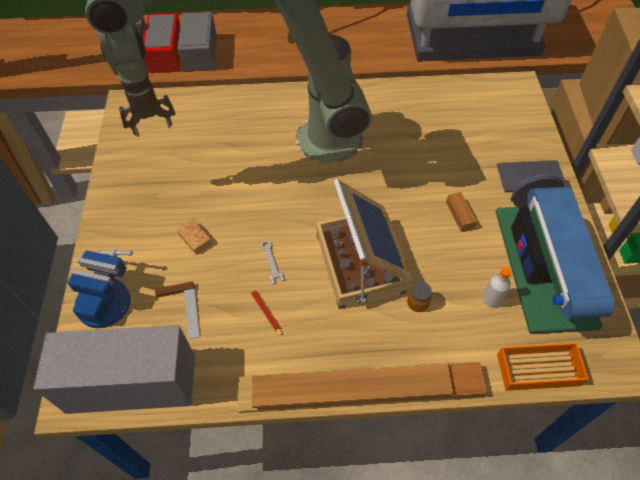

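View pics/top0.png

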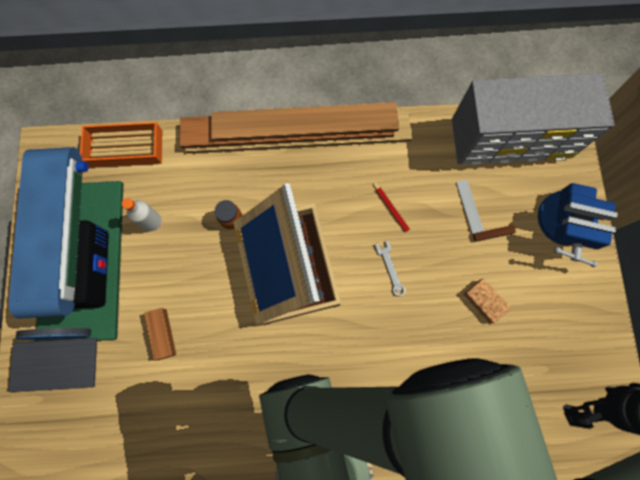

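The scene view shows the chest at about (365,255), with the red tip at about (362,265). The top view shows it at about (285,255), with the lid open towards the picture's left. I'll zoom in for corner points.

```bash
cat > h.py <<'E'
import numpy as np, cv2
from scipy.spatial.transform import Rotation as R
def proj(m,P):
    P=np.atleast_2d(P).astype(float)
    c=(P-m["position"])@R.from_euler("xyz",m["rotation"]).as_matrix()
    c=c*[1,-1,-1]; p=c@m["K"].T
    return p[:,:2]/p[:,2:]
def chest2w(pose,P):
    x,y,a=pose; P=np.atleast_2d(P).astype(float)
    return P@R.from_euler("z",a).as_matrix().T+[x,y,0]
def lid(th,x,r,t=0): # underside pt at r from hinge, t up normal
    return [x,100-r*np.cos(th)+t*np.sin(th),70+r*np.sin(th)+t*np.cos(th)]
E
python3 - <<'E'
import cv2
a=cv2.imread("pics/scene0.png")[160:320,300:440];b=cv2.imread("pics/top0.png")[170:340,215:355]
cv2.imwrite("pics/s1.png",cv2.resize(a,None,fx=5,fy=5,interpolation=cv2.INTER_CUBIC)[:,:][:800][:600*2][:800])
cv2.imwrite("pics/s1.png",cv2.resize(a,(525,600),interpolation=cv2.INTER_CUBIC))
cv2.imwrite("pics/t1.png",cv2.resize(b,(490,595),interpolation=cv2.INTER_CUBIC))
E
```

```text
(no output)
```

View pics/s1.png

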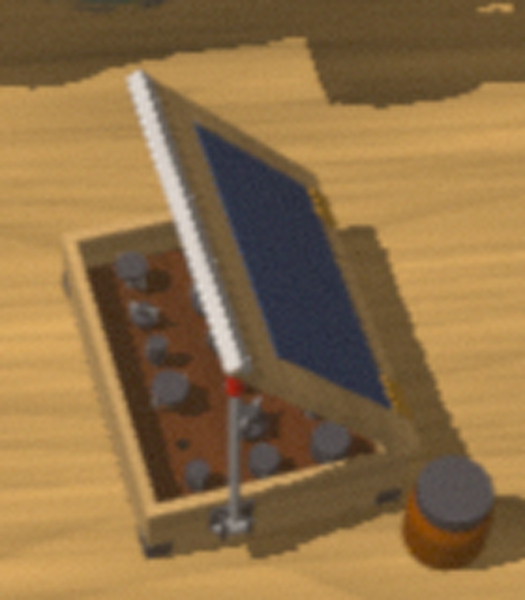

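View pics/t1.png

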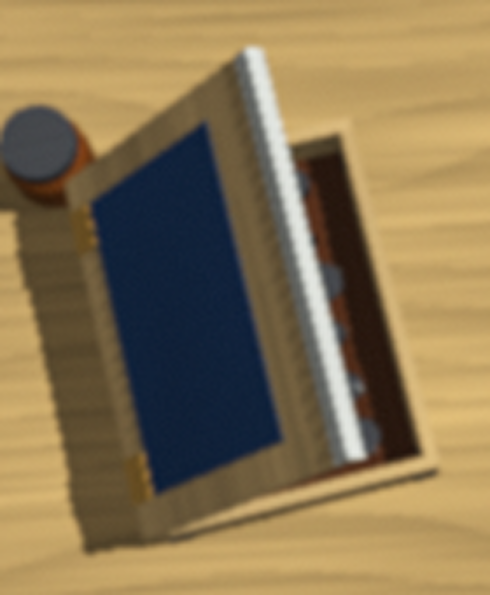

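```bash
cat > fit.py <<'E'
from h import *
from bench import imaging
from scipy.optimize import least_squares
ms,mt=imaging.camera_model("scene"),imaging.camera_model("top")
S=lambda u,v:(300+u/3.75,160+v/3.75); T=lambda u,v:(215+u/3.5,170+v/3.5)
O=[(ms,[130,-100,70],S(147,515)),(ms,[-130,-100,70],S(64,238)),(ms,[113,-36,223],S(234,385)),
(mt,[130,-100,70],T(350,122)),(mt,[-130,-100,70],T(436,465)),
(ms,lid(.87,-130,230,12),S(138,72)),(mt,lid(.87,130,230,12),T(245,50)),(mt,lid(.87,-130,230,12),T(335,463))]
f=lambda p:np.concatenate([proj(m,chest2w(p[:3],P))[0]-q for m,P,q in O])
r=least_squares(f,[450,-50,0.2],loss="soft_l1"); print(r.x); print(r.fun.reshape(-1,2).round(1))
np.save("pose.npy",r.x)
for n,m,(x0,y0,w,hh) in(("scene",ms,(300,160,140,160)),("top",mt,(215,170,140,170))):
    im=cv2.imread(f"pics/{n}0.png")[y0:y0+hh,x0:x0+w]; k=3.5
    im=cv2.resize(im,None,fx=k,fy=k,interpolation=cv2.INTER_CUBIC)
    def ln(Ps,c):
        q=(proj(m,chest2w(r.x,Ps))-[x0,y0]+.5)*k; cv2.polylines(im,[np.int32(q)],False,c,1)
    for z in(0,70): ln([[130,-100,z],[-130,-100,z],[-130,100,z],[130,100,z],[130,-100,z]],(0,255,0))
    for t in(0,12): ln([lid(.87,-130,0,t),lid(.87,-130,230,t),lid(.87,130,230,t),lid(.87,130,0,t)],(255,0,255))
    ln([[140,-36,45],[113,-36,223]],(255,255,0))
    cv2.imwrite(f"pics/ov_{n}.png",im)
E
python3 fit.py
python3 - <<'E'
import cv2,numpy as np
a=cv2.imread("pics/ov_scene.png");b=cv2.imread("pics/ov_top.png")
h=max(a.shape[0],b.shape[0]);p=lambda i:cv2.copyMakeBorder(i,0,h-i.shape[0],0,0,0)
c=np.hstack([p(a),p(b)]);c=cv2.resize(c,None,fx=min(1,800/c.shape[1]),fy=min(1,800/c.shape[1]));cv2.imwrite("pics/ov.png",c)
E
```

```text
[511.84142069  60.82299046 119.55867137]
[[-0.5 -0.6]
 [-0.1 -2.5]
 [-0.  -5.4]
 [-0.8 -1.9]
 [-0.5  0.1]
 [ 0.8 -1.7]
 [ 0.  -1.3]
 [ 2.2 -1.1]]
```

View pics/ov.png

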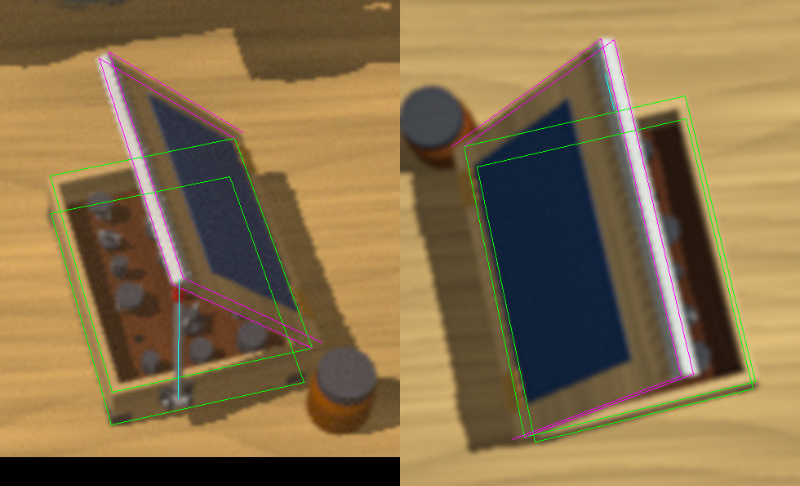

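Run:
```python
from h import *
from bench import imaging
ms,mt=imaging.camera_model("scene"),imaging.camera_model("top")
print(ms.keys(),mt.keys())
for k in ms: print(k,ms[k]) if k not in("K","position","rotation") else 0
for n,m in(("scene",ms),("top",mt)):
    print(n,proj(m,[[169,-523,231],[0,0,0],[0,75,0],[0,-75,0]]).round(1))
a=cv2.imread("pics/scene0.png");
cv2.imwrite("pics/g.png",np.hstack([cv2.resize(a[60:160,90:200],None,fx=4,fy=4),cv2.resize(a[100:180,280:380],(400,400))[:, :] if 0 else cv2.resize(a[90:190,285:380],None,fx=4,fy=4)]))
```

```text
dict_keys(['K', 'position', 'rotation']) dict_keys(['K', 'position', 'rotation'])
scene [[154.4 132.9]
 [328.9 137.2]
 [350.5 136.1]
 [307.2 138.2]]
top [[583.  399.2]
 [323.8 477.2]
 [292.2 479.1]
 [355.4 475.2]]
```

View pics/g.png

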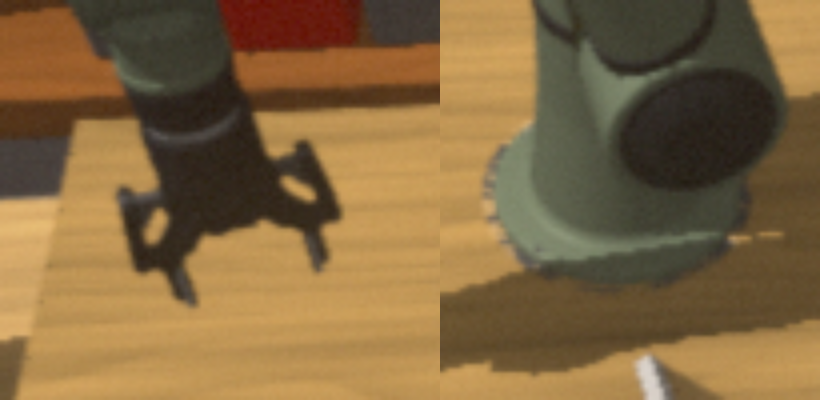

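```bash
sed -i 's|(ms,\[113,-36,223\],S(234,385))|(ms,[144,-36,45],S(232,520))|; s|least_squares(f,\[450,-50,0.2\]|least_squares(f,[510,60,0.178,.87],x_scale=[10,10,.1,.1]|; s|^O=|def obs(th): return |; s|for m,P,q in O|for m,P,q in obs(p[3])|; s|lid(.87,|lid(th,|g; s|np.save|th=r.x[3]\nnp.save|; s|chest2w(r.x,|chest2w(r.x[:3],|' fit.py
sed -i 's|S(138,72)),|S(138,72)),(ms,lid(th,130,230,12),S(246,364)),|' fit.py
python3 fit.py
python3 - <<'E'
import cv2,numpy as np
a=cv2.imread("pics/ov_scene.png");b=cv2.imread("pics/ov_top.png")
h=max(a.shape[0],b.shape[0]);p=lambda i:cv2.copyMakeBorder(i,0,h-i.shape[0],0,0,0)
c=np.hstack([p(a),p(b)]);c=cv2.resize(c,None,fx=min(1,800/c.shape[1]),fy=min(1,800/c.shape[1]));cv2.imwrite("pics/ov2.png",c)
E
```

```text
[5.10740849e+02 6.07209967e+01 1.81163643e-01 8.74073326e-01]
[[-0.4 -0.9]
 [-0.2 -2.7]
 [ 0.6  1.4]
 [-0.9 -1.5]
 [-0.3  0.4]
 [ 0.8 -2.1]
 [-1.6 -0.8]
 [-0.5 -0.8]
 [ 2.1 -0.6]]
```

View pics/ov2.png

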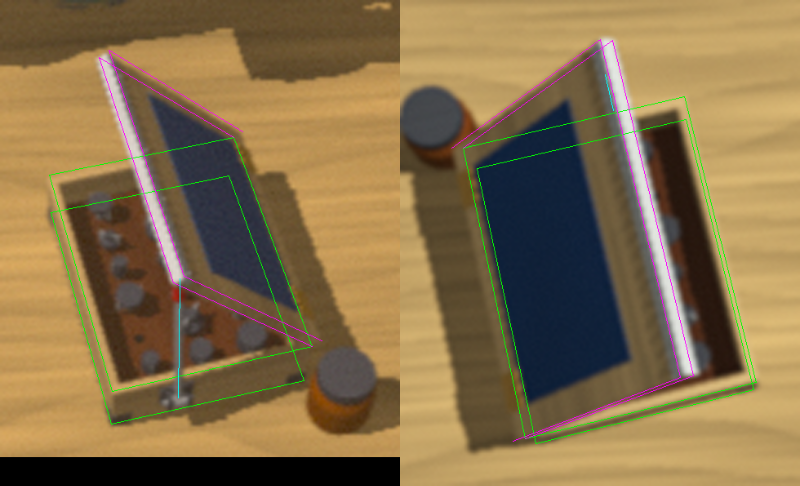

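```bash
cat >> h.py <<'E'
pose=None
def tool(phi,delta,flip,yaw):
    # points chest +y turned by delta about z, down by phi; tool y horizontal
    a=yaw+np.pi/2+delta
    z=np.array([np.cos(a)*np.cos(phi),np.sin(a)*np.cos(phi),-np.sin(phi)])
    y=np.array([-np.sin(a),np.cos(a),0])*(1 if flip else -1)
    M=np.column_stack([np.cross(y,z),y,z])
    return R.from_matrix(M).as_euler("xyz")
E
python3 - <<'E'
from h import *
from bench import bot,solve_ik,imaging
p=np.load("pose.npy"); yaw=p[2]
print("tip",chest2w(p[:3],[113,-36,223]))
pts={"pre":[85,-130,205],"start":[85,-25,205],"end":[125,-25,205],"mid":[110,-89,150],"shut":[110,-108,50],"out":[110,-160,45]}
for phi in(10,20,30,40):
  for d in(-60,-40,-20,0,20,40):
    for fl in(0,1):
      rot=tool(np.radians(phi),np.radians(d),fl,yaw)
      s="".join("1" if solve_ik(chest2w(p[:3],P)[0],rot) is not None else "0" for P in pts.values())
      if "1" in s: print(phi,d,fl,s)
E
```

```text
tip [[628.37784433  45.66984281 223.        ]]
10 -60 0 111111
10 -60 1 111111
10 -40 0 100111
10 -40 1 100111
10 -20 0 111111
10 -20 1 111111
10 0 0 010000
10 0 1 010000
20 -60 0 111111
20 -60 1 111111
20 -40 0 111111
20 -40 1 111111
20 -20 0 111111
20 -20 1 111111
20 0 0 011111
20 0 1 011111
30 -60 0 111111
30 -60 1 111111
30 -40 0 111111
30 -40 1 111111
30 -20 0 111111
30 -20 1 111111
30 0 0 111111
30 0 1 111111
30 20 0 010000
30 20 1 010000
40 -60 0 111111
40 -60 1 111111
40 -40 0 111111
40 -40 1 111111
40 -20 0 111111
40 -20 1 111111
40 0 0 111111
40 0 1 111111
40 20 0 111111
40 20 1 111111
```

Run:
```python
from h import *
from bench import bot,solve_ik,imaging
p=np.load("pose.npy"); yaw=p[2]
pts={"pre":[60,-180,215],"pre2":[70,-25,195],"end":[130,-25,205],"mid":[110,-89,150],"shut":[100,-108,50],"out":[100,-160,45]}
for phi,d in((25,-20),(25,-10),(30,-10),(30,-20)):
  for fl in(0,1):
      rot=tool(np.radians(phi),np.radians(d),fl,yaw); print(phi,d,fl)
      for k,P in pts.items():
          q=solve_ik(chest2w(p[:3],P)[0],rot); print("  ",k,chest2w(p[:3],P)[0].round(),None if q is None else np.round(q,2))
```

```text
25 -20 0
   pre [ 602. -106.  215.] [-0.71  0.9   0.21  1.72  0.89  0.62]
   pre2 [584.  49. 195.] [-0.52  0.73 -0.16  1.31  1.02  0.86]
   end [643.  60. 205.] [-0.46  0.78 -0.01  1.33  1.05  0.96]
   mid [635.  -7. 150.] [-0.55  0.91  0.06  1.41  1.    0.8 ]
   shut [629. -27.  50.] [-0.59  1.05  0.08  1.31  0.98  0.76]
   out [638. -79.  45.] [-0.64  1.12  0.23  1.45  0.94  0.69]
25 -20 1
   pre [ 602. -106.  215.] [-0.71  0.9   0.21  1.72  0.89 -2.52]
   pre2 [584.  49. 195.] [-0.52  0.73 -0.16  1.31  1.02 -2.28]
   end [643.  60. 205.] [-0.46  0.78 -0.01  1.33  1.05 -2.18]
   mid [635.  -7. 150.] [-0.55  0.91  0.06  1.41  1.   -2.34]
   shut [629. -27.  50.] [-0.59  1.05  0.08  1.31  0.98 -2.38]
   out [638. -79.  45.] [-0.64  1.12  0.23  1.45  0.94 -2.45]
25 -10 0
   pre [ 602. -106.  215.] [-0.67  1.01  0.42  1.91  0.79  0.49]
   pre2 [584.  49. 195.] [-0.49  0.84  0.03  1.55  0.92  0.67]
   end [643.  60. 205.] [-0.43  0.9   0.21  1.62  0.96  0.73]
   mid [635.  -7. 150.] [-0.52  1.02  0.28  1.66  0.9   0.63]
   shut [629. -27.  50.] [-0.55  1.15  0.3   1.57  0.88  0.59]
   o
[... 1287 characters left out ...]
2]
   pre2 [584.  49. 195.] [-0.5   0.67 -0.19  1.23  0.96  0.97]
   end [643.  60. 205.] [-0.44  0.72 -0.04  1.24  0.99  1.06]
   mid [635.  -7. 150.] [-0.54  0.84  0.02  1.31  0.94  0.91]
   shut [629. -27.  50.] [-0.57  0.99  0.02  1.2   0.92  0.87]
   out [638. -79.  45.] [-0.63  1.05  0.16  1.33  0.89  0.79]
30 -20 1
   pre [ 602. -106.  215.] [-0.69  0.84  0.18  1.62  0.85 -2.43]
   pre2 [584.  49. 195.] [-0.5   0.67 -0.19  1.23  0.96 -2.17]
   end [643.  60. 205.] [-0.44  0.72 -0.04  1.24  0.99 -2.08]
   mid [635.  -7. 150.] [-0.54  0.84  0.02  1.31  0.94 -2.23]
   shut [629. -27.  50.] [-0.57  0.99  0.02  1.2   0.92 -2.27]
   out [638. -79.  45.] [-0.63  1.05  0.16  1.33  0.89 -2.35]
```

```bash
cat >> h.py <<'E'
pose=np.load("pose.npy")[:3]
ROT=tool(np.radians(30),np.radians(-15),0,pose[2])
W=lambda *P: chest2w(pose,P)[0]
def C(w): return R.from_euler("z",-pose[2]).apply(np.array(w)-[pose[0],pose[1],0])
def snap(name):
    from bench import imaging
    a=imaging.capture("scene");b=imaging.capture("top")
    cv2.imwrite(f"pics/{name}.png",np.hstack([cv2.resize(a[120:340,220:440],(400,400),interpolation=cv2.INTER_CUBIC),cv2.resize(b[150:370,190:410],(400,400),interpolation=cv2.INTER_CUBIC)]))
def rep(bot):
    s=bot.get_state(); print(round(s["t"],2),"chest",C(s["tcp_pos"]).round(1),"F",s["contact_force"].round(2),s["opening"])
E
python3 - <<'E'
from h import *
from bench import bot
bot.grip(0.0,20)
bot.move_ptp(W(60,-180,215),ROT); rep(bot)
snap("p1")
E
```

```text
2.98 chest [  59.7 -181.   215.5] F [ 0.83  0.09 -0.02] -0.0007285603945403664
```

View pics/p1.png

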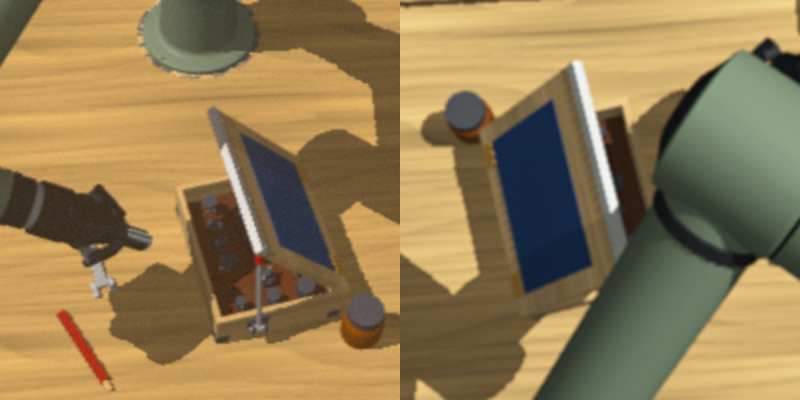

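The picture shows the shut fingers side by side and level, in front of the chest at left-panel (145,238). The chest, lid and prop are untouched. Next I go under the lid and feel upwards for it.

Run:
```python
from h import *
from bench import bot
bot.movel(W(70,-25,183),max_speed=120); rep(bot)
print(bot.movel(W(70,-25,215),max_speed=12,threshold=1.2)); rep(bot)
snap("p2")
```

```text
4.56 chest [ 70.2 -25.6 183.1] F [ 0.13  0.09 -0.62] 0.001256940564288707
True
6.15 chest [ 69.8 -25.1 202.2] F [ 0.22 -0.5  -0.44] 5.706003920756215e-05
```

View pics/p2.png

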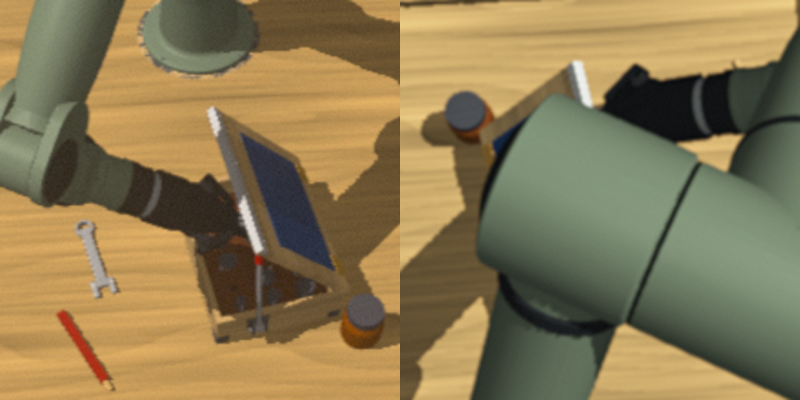

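Run:
```python
from h import *
from bench import bot
c=C(bot.get_state()["tcp_pos"])
bot.movel(W(70,-24,201),max_speed=20); rep(bot)
print(bot.movel(W(112,-24,201),max_speed=15,threshold=1.2)); rep(bot)
snap("p3")
```

```text
6.5 chest [ 69.9 -23.9 200.8] F [ 0.86 -0.01 -0.36] 0.0012564054053521975
True
8.4 chest [101.6 -23.9 200.5] F [-0.17 -0.38 -0.49] 0.0014815706013869552
```

View pics/p3.png

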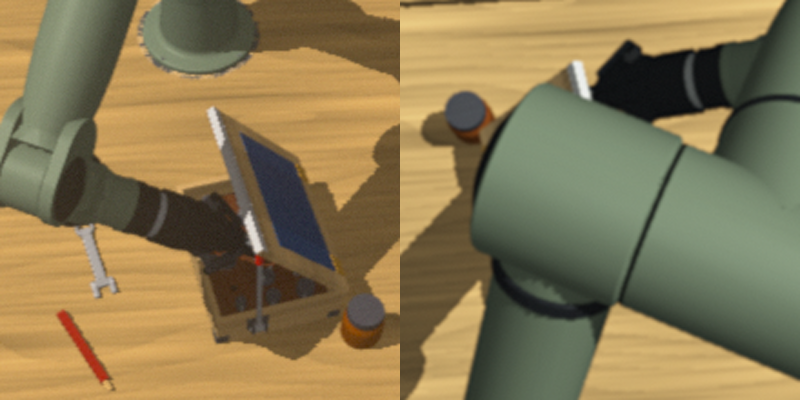

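Run:
```python
from h import *
from bench import bot
bot.movel(W(118,-24,201),max_speed=30); rep(bot)
snap("p4")
```

```text
9.21 chest [118.4 -24.4 200.7] F [ 1.79 -1.3  -1.34] 0.002242702397418624
```

View pics/p4.png

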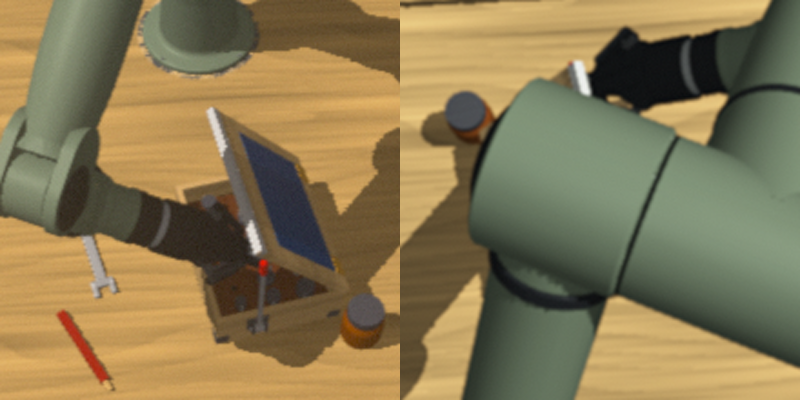

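Run:
```python
from h import *
from bench import bot
bot.movel(W(131,-24,201),max_speed=60); rep(bot)
snap("p5")
```

```text
9.68 chest [131.5 -24.1 200.9] F [ 1.56 -2.54 -2.27] -0.0008086122387809262
```

View pics/p5.png

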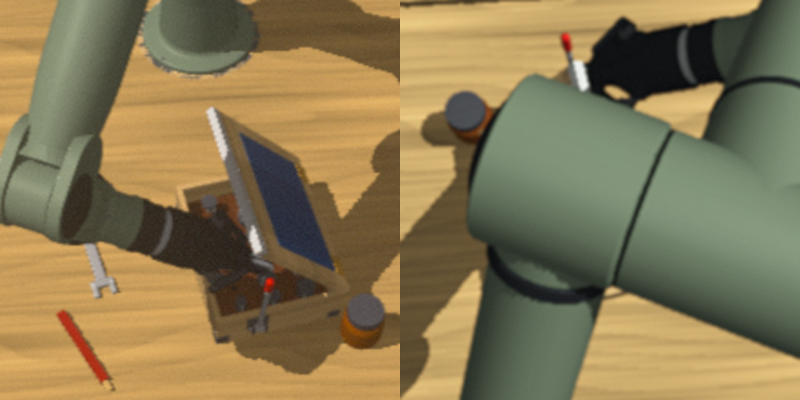

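The prop tip is out past the lid's side edge, at left-panel (268,283), and the lid rests on the fingertips. I'll let the prop fall, then move a little inwards for a secure rest.

Run:
```python
from h import *
from bench import bot
bot.dwell(0.5); rep(bot)
bot.movel(W(112,-24,201),max_speed=30); bot.dwell(.2); rep(bot)
snap("p6")
```

```text
10.28 chest [131. -24. 201.] F [ 3.21 -0.61 -2.05] -0.0005990431375204228
11.26 chest [111.8 -24.  200.9] F [-0.3  -2.36 -1.35] 0.002420947440738204
```

View pics/p6.png

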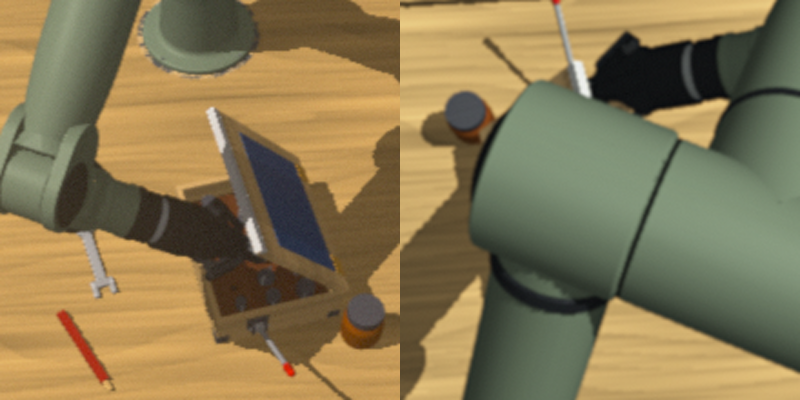

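The prop lies outwards, its tip at left-panel (290,370), and the lid rests on the fingertips (about -2.4 N in y and -1.4 N in z). Lowering now.

```bash
cat > low.py <<'E'
from h import *
off=np.array([0,5.3,9.5])
def corner(th,a=19):
    e=np.array([110,100-230*np.cos(th),70+230*np.sin(th)])
    return e+[0,a,-a*.598]-off
E
python3 - <<'E'
from low import *
from bench import bot
L=np.array(lid(.6,110,207))-off
for P,v in((L,50),(corner(.4,25),50),(corner(.2,21),50)):
    bot.movel(W(*P),max_speed=v); rep(bot)
snap("p7")
E
```

```text
12.65 chest [110.  -76.1 177.5] F [-0.41 -1.75 -3.  ] -0.002177064533679158
13.7 chest [109.9 -92.1 135.2] F [ 0.09 -3.27 -2.29] 0.0026206612221367316
14.75 chest [ 109.9 -109.6   93.7] F [-1.14  0.65 -4.03] -0.0002701090576223119
```

View pics/p7.png

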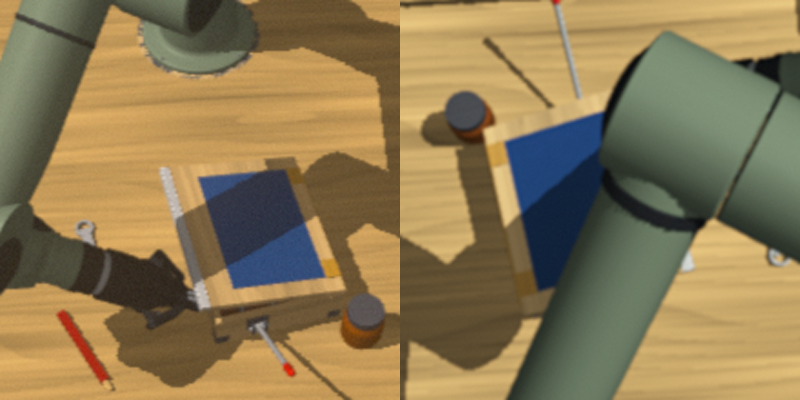

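The lid is nearly down on the finger at its front corner, left-panel (200,298). I'll finish slowly.

Run:
```python
from low import *
from bench import bot
for th,a in((.05,19),(0.0,18),(-.03,16)):
    bot.movel(W(*corner(th,a)),max_speed=25); rep(bot)
bot.dwell(.3); rep(bot)
snap("p8")
```

```text
16.34 chest [ 110.  -116.    60.7] F [ 0.29  0.6  -3.74] 0.00041953638599942066
16.93 chest [ 110.  -117.4   49.6] F [ 0.71  0.12 -3.11] 0.003099920411514323
17.32 chest [ 110.  -119.3   44.2] F [0.31 0.01 1.02] -0.0016868895964084166
17.62 chest [ 110.1 -119.2   44.2] F [ 0.04 -0.9   0.29] -0.00231201459192367
```

View pics/p8.png

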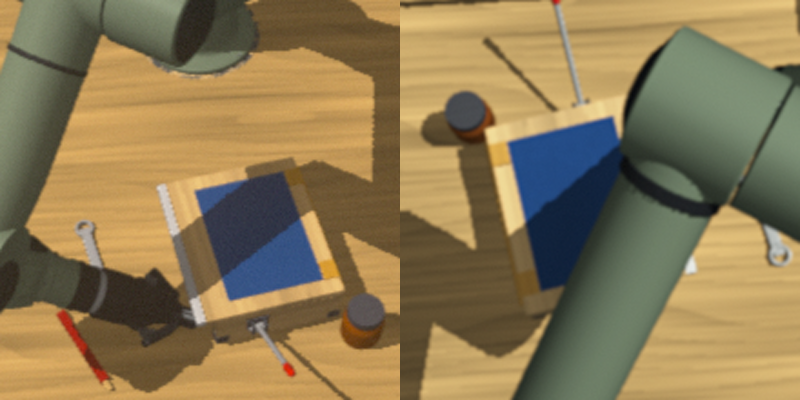

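```bash
python3 - <<'E'
from low import *
from bench import bot
bot.movel(W(110,-150,43),max_speed=50); rep(bot)
bot.movel(W(110,-210,100),max_speed=80); rep(bot)
bot.movel(W(100,-260,200),max_speed=120); rep(bot)
from bench import imaging
for n in("scene","top"): cv2.imwrite(f"pics/{n}9.png",imaging.capture(n))
E
python3 - <<'E'
import cv2,numpy as np
a=cv2.imread("pics/scene9.png")
cv2.imwrite("pics/f1.png",cv2.resize(a[140:350,130:530],(800,420),interpolation=cv2.INTER_CUBIC))
E
```

```text
18.49 chest [ 109.9 -150.    42.9] F [ 0.33 -0.35  0.17] -0.002762209534471794
19.68 chest [ 109.9 -209.5   99.6] F [ 0.37 -0.02  0.12] 0.0009802753727844314
20.76 chest [  99.9 -259.6  199.3] F [-0.67 -0.82  0.06] 0.0014165025363870932
```

View pics/f1.png

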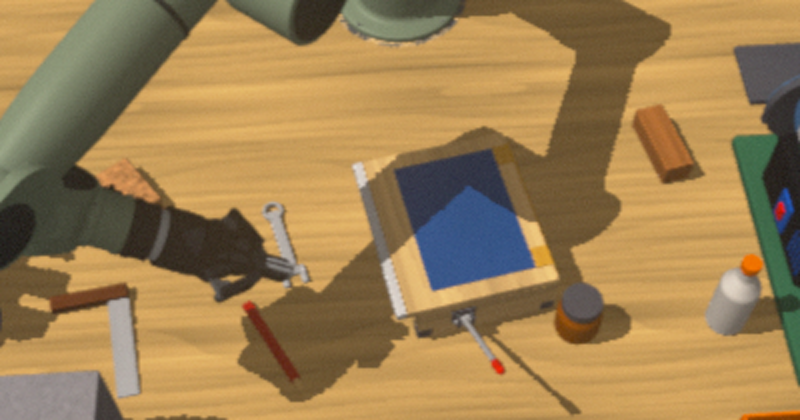

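View pics/top9.png

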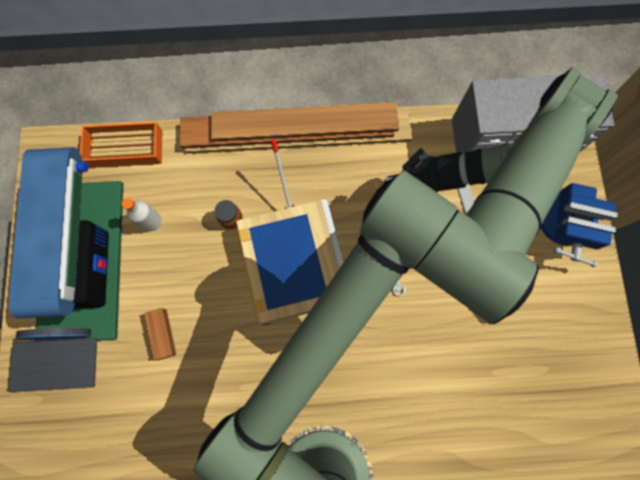

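View pics/scene9.png

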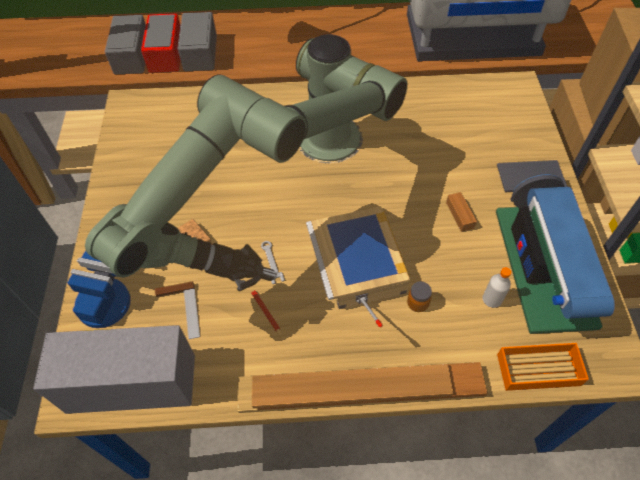

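The lid is shut, and the prop lies outwards with its tip at (379,323). Wrench, pencil, jar, glue, square and offcut are where they were, and the sanding block is partly hidden by the arm. The wrist is near the vise, so I'll return to the known free pose before handing in.

Run:
```python
from low import *
from bench import bot,imaging
bot.movel(W(60,-190,225),max_speed=100); bot.dwell(.3); rep(bot)
a=imaging.capture("scene");b=imaging.capture("top")
cv2.imwrite("pics/f2.png",np.hstack([cv2.resize(a,(400,300)),cv2.resize(b,(400,300))]))
d=cv2.absdiff(a,cv2.imread("pics/scene0.png")).max(2)
for n,(x,y) in dict(wrench=(273,262),pencil=(266,311),glue=(497,288),jar=(419,297),square=(185,305),offcut=(461,211),block=(194,237)).items(): print(n,(d[y-15:y+15,x-15:x+15]>60).mean().round(2))
```

```text
22.15 chest [  60.  -190.2  224.6] F [ 0.87  0.84 -0.17] 0.002742983196144256
wrench 0.43
pencil 0.01
glue 0.0
jar 0.0
square 0.0
offcut 0.2
block 0.52
```

View pics/f2.png

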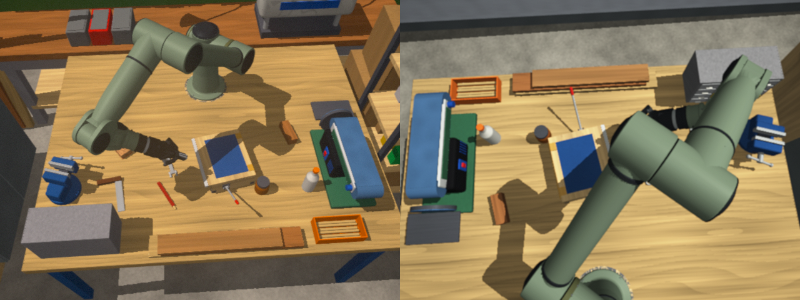

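The differences at the wrench and the block come from the arm covering them. At the offcut it is the arm's shadow.

Run:
```python
from bench import bot
print(bot.sign_off())
```

```text
the job is handed in; nothing more can be done
None
```

The lid is shut and the prop lies outwards. I handed the job in at about 22 s of the 54 s allowed; sign-off reports no verdict.

- **What I did:** I located the chest from both cameras and put the shut fingers under the lid. I felt up to the lid, then pushed the prop outwards until it fell clear. The fingertips held the lid at nearly its starting height (about 2 to 3 N). I then lowered it in slow steps, about 0.2 to 0.3 rad/s on average, until it shut and the force on the fingers disappeared. After that I drew the fingers out and backed off.
- **Last checks:** The pictures show the lid closed and the prop fallen outwards. The pencil, glue, screw jar and square are unchanged in a picture comparison. The offcut differs only through the arm's shadow.
- **Not fully checked:** In the last pictures the arm partly covered the wrench and the sanding block. The wrench was still in place in the view just before; the block was only partly visible there. No contact with either was felt. The lid's angle and speed were judged from pictures and forces, not measured.
- **Disagreement:** The camera fit of the chest was off by up to 2 to 3 pixels at some corners, roughly 3 to 5 mm. The height at which the fingers touched the lid matched the fit to within about 2 mm.

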